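# Press the missing bottle cradle onto the sloping display stand

### The job

One place on the sloping bottle stand is still bare: pick up the loose wooden bottle cradle from the table and press it onto the two brass studs of the bare place until it is fully home, its underside flat on the black tile, then let go of it. Leave the bottle, the carton and the jar where they are.

Things in the scene. Friction and masses are not known exactly. Their poses are not given: they have to be found in the camera images.
- cradle: Loose pale wooden block, 0.12-0.24 kg, upright on the table: 40 mm (x) by 90 mm (y) by 59 mm high (z up). Plain block up to 36 mm; above that a cork-lined V notch along x between two end cheeks. Origin: centre of the underside, which has two square sockets, 23 mm wide, 16 mm deep, centred at y = +25 and -25 mm. Same either way round (half turn about z).
- cradle_grip (a point): Middle of the loose cradle, 30 mm above its underside: a good height to grip it, across its 40 mm width (along the cradle's x).
- seat (a point): Centre of the bare black tile's top face, where the centre of the cradle's underside must come. z: outward normal of the slope (30 degrees from vertical, roughly towards the robot); x up the slope; y level along the row. Tile 64 mm (x) by 104 mm (y), 6 mm proud of the board. The cradle goes on with its z along this z, its y along this y (either way round) and then stays by itself.
- dock: The bare tile with its studs; same origin as seat, upright frame. Two round brass studs at y = +25 and -25 mm, square to the slope: 20 mm across, 15 mm high, top 6 mm tapered to 12 mm; 1.5 mm play all round in a socket. Sprung balls in their uphill and downhill sides resist from about 11 mm short of home down to flush: push with 10 to 24 N. Let go early, it stays short or topples.
- stand: Fixed dark wooden stand: a board 250 mm up the slope by 410 mm wide, inclined 30 degrees, its low edge nearest the robot, with a lip 43 mm high, square to the board. Three places in a row along its y, 125 mm apart. Origin on the table under the middle place, z up, x away from the robot; the tile tops' centres are 85 mm above the table.
- fitted_a: Another place on the stand, an identical cradle already fitted (fixed, empty). Origin: centre of that cradle's underside; the frame is upright with the stand's yaw.
- fitted_b: The third place: a fitted cradle with a fixed dark green bottle (62 mm thick, 235 mm long) lying up the slope, its upper side about 102 mm from the tile's plane, its neck end reaching about 235 mm above the table: carry things over it higher than that. Origin as for fitted_a.
- bottle: Loose standing wine bottle, 72 mm in diameter, 270 mm high; origin at the centre of its underside. Leave alone.
- carton: Loose closed cardboard carton, 120 x 90 x 70 mm; origin at the centre of its underside. Leave alone.
- jar: Loose amber glass jar with a brass lid, 68 mm in diameter, 85 mm high; origin at the centre of its underside. Leave alone.
Not all that is in view belongs to the job. What is shaped like the cradle but blue is not meant.

How it is judged:
By the outcome, as a careful person would: the job done as asked, in the order asked, and still so for the second after the job is handed in, with the robot touching nothing.
It also fails if it takes over 38 s, if anything falls off the work surface, if the arm or the gripper's body presses on something with over 40 N, if the wrist force passes 120 N, or if a joint passes its speed limit or range.

### The arm

A 6-joint arm with a two-finger parallel gripper is mounted at the origin on the work surface. World frame = base frame: x ahead of the robot, y to its left, z up, the work surface at z = 0. Lengths are in mm, angles in rad, forces in N, time in s.
With the tool pointing down it reaches from about 350 to 775 mm from the base axis. Payload 7.3 kg.
Tool frame: the origin (TCP) lies at the centre of the arm's flange, where the gripper is bolted on; the fingertips stand 178 mm ahead of it and the grasp point (between the pads) lies 159 mm ahead of it; z points along the fingers, y is the direction in which the jaws open and shut (so a half turn about z gives the same grasp; the last joint's range is limited). The gripper opens to 92 mm and grips with 3 to 60 N. Pads are 19 mm wide; open, the fingers measure 130 mm over their backs; the gripper's body (75 mm by 190 mm) begins 47 mm behind the grasp point.
Start: joints at [0.982, 0.342, 1.524, -0, 1.275, -0.146], TCP at [224.927, 474.379, 404.741] pointing down, gripper open.
Joint ranges: [-2.53, 2.53], [-0.77, 2.02], [0.04, 2.7], [-1, 4.14], [0.28, 2.66], [-3.11, 3.11]. Speed limits (rad/s): [2.57, 2.57, 3.14, 3.14, 3.14, 3.14].

### API

Orientations are given as [roll, pitch, yaw] about the fixed x, y, z axes, in that order (R = Rz(yaw) Ry(pitch) Rx(roll)).
In Python, from plant import status, viewer, ticket gives the robot as it stands.
- The arm moves only by the tool play_rows, never from a script. Its argument "commands" is a list of rows, each an object with "offset": the shift along the tool's x, y, z in m, a list of three; "twist": the turn about the tool's z in degrees. A call has 1 to 5 rows; each row shifts and turns the commanded pose from where the row before left it, along the tool's axes as they then stand; what a row does not reach is not made up. A row lasts 1/10 s, in which the tool goes at most 50 mm and 8.59 degrees, less where a joint would pass 70% of its speed; a pose out of reach is approached as far as the arm can. A call with a gripper value outside its range is refused whole. "jaw" is the closure in counts, from 0 (fully open) to 255 (shut), set as the call begins (left out, the last holds). The fingers move at their own pace and stop on an object; the grip force is fixed at half the most. Time passes only in rows, so rows that do not move let the fingers close. It gives the time, the measured TCP pose, the force and the opening at its end, in the units of the state.
- status.get_obs(): the state, without advancing time (a new reading comes with each control period).
- viewer.capture(name): name is "side" or "top" or "wrist"; returns the picture (400x640x3 uint8, red, green, blue); there is no depth.
- viewer.camera_params(name): a dict with "fov_y" (degrees; the focal length in pixels is half the picture's height over the tangent of half this angle, whatever the lens; pixels are square), "cx", "cy" (the principal point, pixels), "rvec" (rotation vector, rad) and "tvec" (3), from world to camera coordinates, as OpenCV has them; the wrist camera has in their place "T_tool_cam" (4x4, takes a point from camera to tool coordinates, whose origin is the TCP and whose axes are the flange's). Camera axes: x right, y down, z forward; pixel columns grow to the right and rows downward; lengths in mm; the calibration is good to about 2 mm. A picture is of the moment at which its call begins: read the wrist's pose just before it. camera_params takes no time and is no camera call.
- ticket.close_job(): hands the job in, once; it reports no verdict.
The state is a dict: "time": time; "joint_positions": joint angles; "dq": joint speeds; "tau": joint torques, N m; "tool_pos": TCP position; "tcp_rot": TCP orientation; "contact_force": force on the tool from outside, world axes, zero at the start; "moment": the same for the moment, N m; "grip_width": finger opening in mm.
Only numpy, scipy, OpenCV 4.12 (cv2) and the standard library are available. Lean on these libraries where they do the work, as an engineer would, in place of code of your own. Each camera call takes 0.05 s, during which the arm holds its last target.

## Working session

There is one attempt and no reset: what is moved stays moved. The work goes in short steps, Python scripts to look and compute and a tool call to move; the robot and the scene stay as the last step left them, time stands still between calls to the robot, and variables do not carry over. Pictures are saved under pics/ and viewed, and the job is handed in when it is done.

Besides the shell and the picture viewer there is one more tool, called after "Call:" in YAML: its name, and indented under it one key for each argument. play_rows: Moves the arm, as the interface text tells. Its arguments: {"type":"object","properties":{"commands":{"type":"array"},"jaw":{"type":"number"}},"required":["commands"]}

```bash
ls; mkdir -p pics; python3 - <<'E'
from plant import status, viewer
import cv2
print(status.get_obs())
for n in ("side","top","wrist"):
    cv2.imwrite(f"pics/{n}0.png", viewer.capture(n)[:,:,::-1]); print(n, viewer.camera_params(n))
E
```

```text
pics
{'time': 0.0, 'joint_positions': array([ 9.82001408e-01,  3.42727830e-01,  1.52503710e+00, -1.33927301e-05,
        1.27538714e+00, -1.45999144e-01]), 'dq': array([-3.53284394e-04,  1.37336072e-03, -1.18910597e-03,  9.76874107e-04,
        3.87822361e-06,  3.62878828e-04]), 'tau': array([-9.40359168e-04, -4.31235158e+01, -2.44225538e+01,  7.18916254e-02,
        5.57947950e-02, -1.78237515e-04]), 'tool_pos': array([224.84843072, 474.25971627, 404.03508678]), 'tcp_rot': array([-3.14004797e+00, -2.14194593e-04,  2.69880062e+00]), 'contact_force': array([-0.23428744,  0.15515019, -0.01587636]), 'moment': array([ 0.04431435, -0.00012135,  0.02776426]), 'grip_width': 91.5723150308666}
side {'fov_y': 44.57045773941358, 'cx': 318.8349786723285, 'cy': 204.89692648502017, 'rvec': array([ 0.36580294, -2.65032587,  1.4316218 ]), 'tvec': array([ 620.843396  ,  120.87423887, 1345.42365925])}
top {'fov_y': 53.11434124990721, 'cx': 322.95519255978587, 'cy': 202.24467396599653, 'rvec': array([ 2.16467756, -2.12821466,  0.21288911]), 'tvec': array([  63.16481364,  621.46185663, 1085.4145074 ])}
wrist {'fov_y': 63.293998381263, 'cx': 320.72693778277153, 'cy': 201.32429793551668, 'T_tool_cam': array([[-9.33697945e-05, -9.65067505e-01, -2.62001341e-01,
         7.16126070e+01],
       [ 9.99999948e-01, -1.71084132e-04,  2.73807557e-04,
        -3.36873295e-01],
       [-3.09067048e-04, -2.62001302e-01,  9.65067470e-01,
         1.98709173e+01],
       [ 0.00000000e+00,  0.00000000e+00,  0.00000000e+00,
         1.00000000e+00]])}
```

View pics/side0.png

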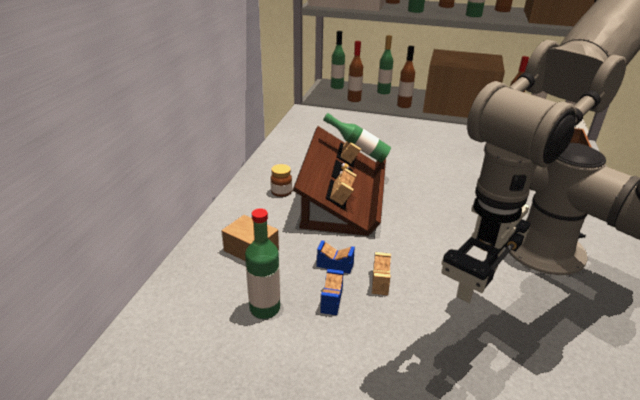

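View pics/top0.png

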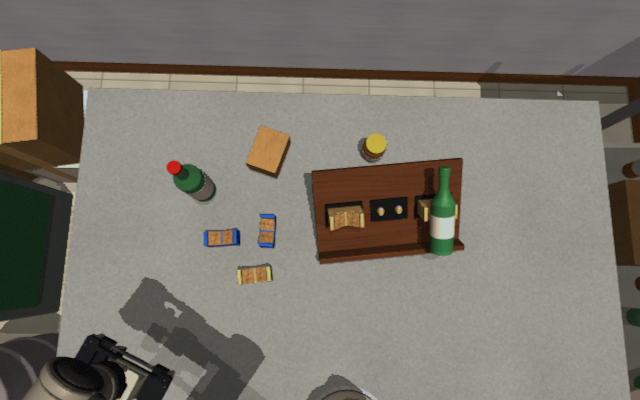

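View pics/wrist0.png

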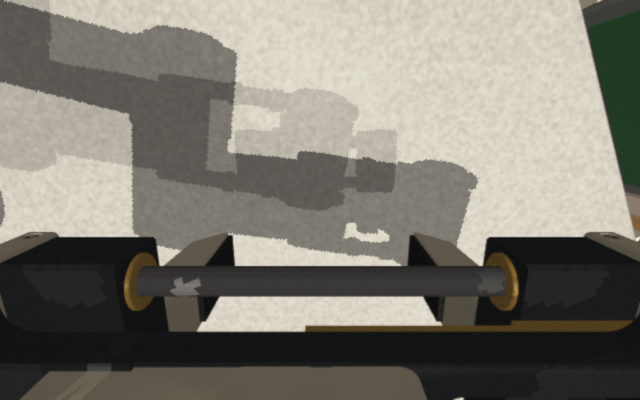

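Candidates in top: pale loose block (254,274); blue decoys (221,238) and (266,230); the fitted cradles (347,217) and (432,208). The loose pale one at (254,274) matches the description. The bare tile is the middle place at (389,210). Next is a close crop to check.

```bash
python3 - <<'E'
import cv2,numpy as np
t=cv2.imread("pics/top0.png"); s=cv2.imread("pics/side0.png")
a=cv2.resize(t[255:295,220:290],None,fx=8,fy=8,interpolation=cv2.INTER_CUBIC)
b=cv2.resize(t[150:270,305:470],None,fx=4.8,fy=4.8,interpolation=cv2.INTER_CUBIC)
c=cv2.resize(s[120:310,290:410],None,fx=3,fy=3,interpolation=cv2.INTER_CUBIC)
cv2.imwrite("pics/ca.png",a);cv2.imwrite("pics/cb.png",b);cv2.imwrite("pics/cc.png",c)
E
```

```text
(no output)
```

View pics/ca.png

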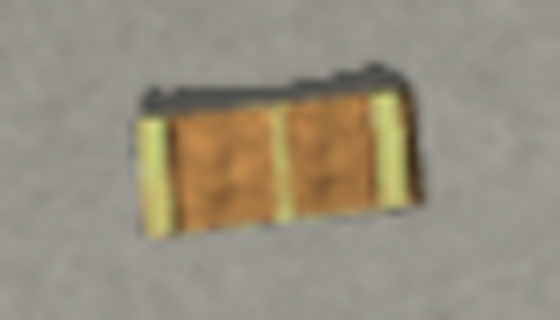

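View pics/cb.png

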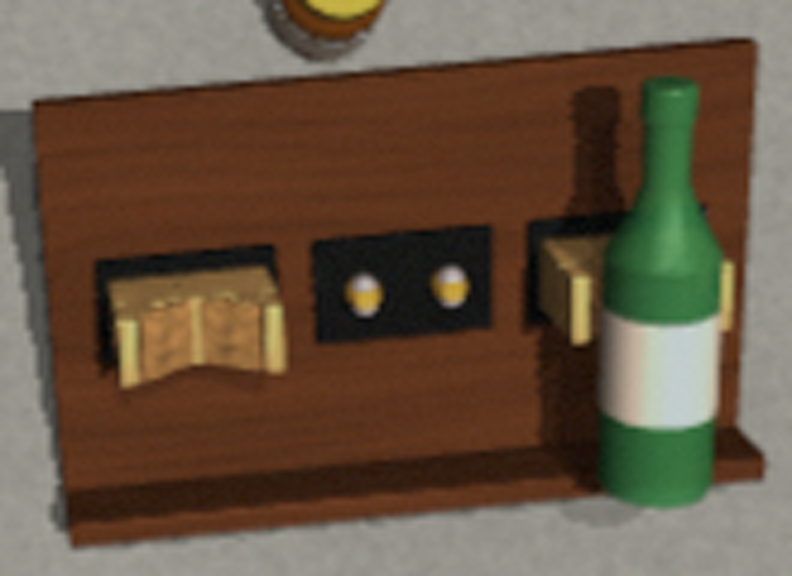

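View pics/cc.png

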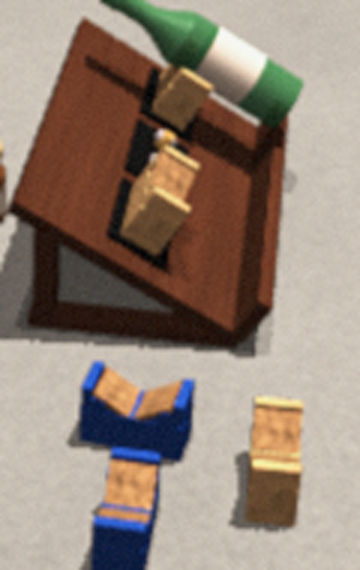

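```bash
cat > h.py <<'E'
import numpy as np,cv2
from plant import status,viewer
from scipy.optimize import least_squares
from scipy.spatial.transform import Rotation as R
def proj(P,n):
    c=viewer.camera_params(n); f=200/np.tan(np.radians(c["fov_y"])/2)
    K=np.array([[f,0,c["cx"]],[0,f,c["cy"]],[0,0,1]])
    return cv2.projectPoints(np.asarray(P,float),c["rvec"],c["tvec"],K,None)[0][:,0]
def uncrop(p,s,o): return (np.asarray(p,float)+.5)/s-.5+np.array(o)
def yawT(x,y,a): return R.from_euler('z',a),np.array([x,y,0])
SL=R.from_euler('y',-30,degrees=True)  # cols: x up slope, z normal toward robot
E
python3 - <<'E'
from h import *
print(SL.as_matrix())
pt=uncrop([(138,118),(148,238),(398,93),(412,207)],8,(220,255))
M=np.array([(20,45,59),(-20,45,59),(20,-45,59),(-20,-45,59)],float)
def f(p):
    r,t=yawT(*p); return (proj(r.apply(M)+t,"top")-pt).ravel()
# initial
s=least_squares(f,[400,150,0]); print("cradle",s.x,np.degrees(s.x[2]));print(s.fun)
r,t=yawT(*s.x); print("side proj",proj(r.apply(M)+t,"side"))
pt=uncrop([(314,242),(491,226),(491,326),(317,342),(97,262),(274,246),(528,220)],4.8,(305,150))
N=np.array([(32,52,0),(32,-52,0),(-32,-52,0),(-32,52,0),(32,177,0),(32,73,0),(32,-73,0)],float)
def g(p):
    r,t=yawT(*p); return (proj(r.apply(SL.apply(N))+t+[0,0,85],"top")-pt).ravel()
s=least_squares(g,[600,-100,0]); print("seat",s.x,np.degrees(s.x[2]));print(s.fun)
r,t=yawT(*s.x); S=[(32,52,0),(32,-52,0),(-32,-52,0),(-32,52,0),(0,25,15),(0,-25,15)]
print("side",proj(r.apply(SL.apply(np.array(S,float)))+t+[0,0,85],"side"))
E
```

```text
[[ 0.8660254 -0.        -0.5      ]
 [ 0.         1.        -0.       ]
 [ 0.5        0.         0.8660254]]
cradle [4.14267406e+02 2.59293187e+02 1.23791852e-01] 7.092750638565276
[-0.09935105  0.14779576 -0.25842833  0.0265329   0.41374761 -0.36509785
 -0.05152325  0.18250931]
side proj [[373.20235815 274.59758962]
 [390.21397    276.43588135]
 [374.88313107 250.95936737]
 [390.86457352 252.60428942]]
seat [ 5.99488999e+02 -1.07251590e+02  1.16711542e-01] 6.6870787735985315
[-0.31892725 -0.16261264  0.33037587 -0.44610773  0.31284508  0.20459025
 -0.2051037   0.50952269 -0.65942028  0.06100315  0.39653026 -0.26168717
  0.15846787  0.07748418]
side [[331.2322665  174.79942779]
 [335.3425197  158.68608386]
 [352.18976915 169.07546847]
 [349.09634605 185.67090476]
 [343.82390608 172.33786094]
 [345.48966552 164.53275015]]
```

```bash
cat >> h.py <<'E'
def pose():
    o=status.get_obs(); return np.array(o["tool_pos"]),R.from_euler('xyz',o["tcp_rot"]),o
def plan(target,yawdeg,n):
    "rows for straight world move (mm) with tool-z twist spread over n rows, from measured pose"
    p,r,o=pose(); yaw=np.degrees(np.array(o["tcp_rot"])[2]); tw=-((yawdeg-yaw+180)%360-180)/n
    d=(np.asarray(target)-p)/n; out=[]
    for i in range(n):
        out.append((np.round(r.inv().apply(d)/1000,4).tolist(),round(tw,2))); r=r*R.from_euler('z',tw,degrees=True)
    print("t",o["time"],"step",np.linalg.norm(d)); [print(x) for x in out]
E
python3 -c "
from h import *
plan([414.3,259.3,300],97.1,7)"
```

```text
t 0.15 step 43.5576613138396
([-0.0376, -0.0161, 0.0149], np.float64(8.22))
([-0.0395, -0.0106, 0.0149], np.float64(8.22))
([-0.0406, -0.0048, 0.0149], np.float64(8.22))
([-0.0409, 0.001, 0.0149], np.float64(8.22))
([-0.0404, 0.0069, 0.0149], np.float64(8.22))
([-0.039, 0.0126, 0.0149], np.float64(8.22))
([-0.0368, 0.018, 0.0149], np.float64(8.22))
```

Call:
play_rows:
  commands:
    - {"offset": [-0.0376, -0.0161, 0.0149], "twist": 8.2}
    - {"offset": [-0.0395, -0.0106, 0.0149], "twist": 8.2}
    - {"offset": [-0.0406, -0.0048, 0.0149], "twist": 8.2}
    - {"offset": [-0.0409, 0.001, 0.0149], "twist": 8.2}
    - {"offset": [-0.0404, 0.0069, 0.0149], "twist": 8.2}
  jaw: 75

```text
time: 0.65
tool_pos: [361.1, 319.7, 329.6]
tcp_rot: [-3.142, -0.0, 1.978]
contact_force: [0.3, -0.0, -0.4]
grip_width: 65.4
```

Call:
play_rows:
  commands:
    - {"offset": [-0.039, 0.0126, 0.0149], "twist": 8.2}
    - {"offset": [-0.0368, 0.018, 0.0149], "twist": 8.2}
    - {"offset": [0, 0, 0], "twist": 0}
    - {"offset": [0, 0, 0], "twist": 0}
    - {"offset": [0, 0, 0], "twist": 0}

```text
time: 1.15
tool_pos: [414.2, 260.3, 300.7]
tcp_rot: [3.142, -0.0, 1.699]
contact_force: [-0.3, -0.5, 0.1]
grip_width: 65.1
```

```bash
python3 -c "
from h import *
plan([414.3,259.3,190],97.1,3)
p,r,o=pose(); cv2.imwrite('pics/w1.png',viewer.capture('wrist')[:,:,::-1]); print(p,np.degrees(r.as_euler('xyz')),o['joint_positions'],o['grip_width'])"
```

```text
t 1.15 step 36.89424660160823
([-0.0004, -0.0, 0.0369], np.float64(0.08))
([-0.0004, -0.0, 0.0369], np.float64(0.08))
([-0.0004, -0.0, 0.0369], np.float64(0.08))
[414.20671565 260.34957398 300.67772397] [ 1.79997916e+02 -2.29653991e-02  9.73407849e+01] [4.04234496e-01 3.92561737e-01 1.76824261e+00 4.52215204e-04
 9.80644095e-01 2.75862012e-01] 65.06027286731744
```

View pics/w1.png

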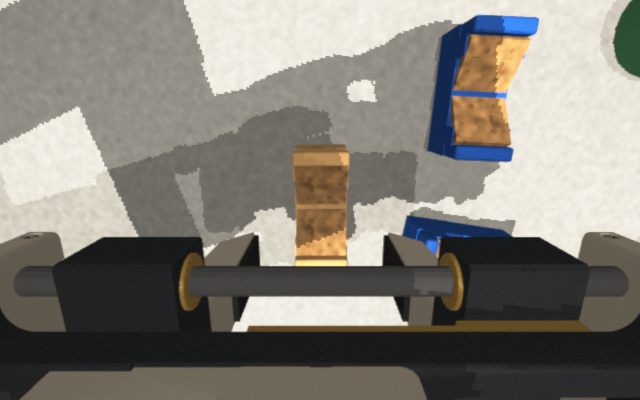

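The cradle sits centred between the jaws (column ~321) and square to them, with its far cheek edge at row ~146. The blue decoys are to the right. I'll check this against the top-camera estimate while descending.

```bash
python3 -c "
from h import *
p,r,o=pose(); c=viewer.camera_params('wrist'); T=c['T_tool_cam']; f=200/np.tan(np.radians(c['fov_y'])/2)
a,t=yawT(414.3,259.3,.1238)
for q in [(20,45,59),(-20,45,59),(20,0,36),(-20,0,36)]:
    w=a.apply(q)+t; tl=r.inv().apply(w-p); k=T[:3,:3].T@(tl-T[:3,3]); print(f*k[0]/k[2]+c['cx'],f*k[1]/k[2]+c['cy'])"
```

```text
352.0621710376768 154.72391865116256
293.4309086313499 154.45294030670578
347.6076072706396 208.4768956667127
296.7740990063706 208.25769620206356
```

Call:
play_rows:
  commands:
    - {"offset": [-0.0004, 0, 0.037], "twist": 0}
    - {"offset": [-0.0004, 0, 0.037], "twist": 0.2}
    - {"offset": [-0.0004, 0, 0.037], "twist": 0}
    - {"offset": [0, 0, 0], "twist": 0}

```text
time: 1.6
tool_pos: [412.7, 258.9, 186.3]
tcp_rot: [-3.134, 0.002, 1.696]
contact_force: [0.2, 1.1, 0.1]
grip_width: 64.7
```

Call:
play_rows:
  commands:
    - {"offset": [0, 0, 0], "twist": 0}
    - {"offset": [0, 0, 0], "twist": 0}
    - {"offset": [0, 0, 0], "twist": 0}
    - {"offset": [0, 0, 0], "twist": 0}
  jaw: 255

```text
time: 2.0
tool_pos: [415.1, 258.8, 191.0]
tcp_rot: [3.139, -0.001, 1.694]
contact_force: [-3.1, -0.3, 8.0]
grip_width: 39.9
```

Call:
play_rows:
  commands:
    - {"offset": [0, 0, -0.03], "twist": 0}
    - {"offset": [0, 0, -0.045], "twist": 0}
    - {"offset": [0, 0, -0.045], "twist": 0}
    - {"offset": [0, 0, -0.045], "twist": 0}
    - {"offset": [-0.01, 0.012, -0.045], "twist": 0}

```text
time: 2.5
tool_pos: [426.5, 250.2, 401.9]
tcp_rot: [-3.141, -0.001, 1.695]
contact_force: [1.3, 0.8, -2.4]
grip_width: 39.7
```

Call:
play_rows:
  commands:
    - {"offset": [-0.02, 0.025, -0.035], "twist": 0}
    - {"offset": [-0.03, 0.0366, -0.015], "twist": 0}
    - {"offset": [-0.03, 0.0366, 0], "twist": 0}
    - {"offset": [-0.03, 0.0366, 0], "twist": 0}
    - {"offset": [-0.03, 0.0366, 0], "twist": 0}

```text
time: 3.0
tool_pos: [616.2, 130.8, 450.1]
tcp_rot: [3.141, -0.0, 1.693]
contact_force: [0.9, 0.2, -1.6]
grip_width: 39.7
```

Call:
play_rows:
  commands:
    - {"offset": [-0.03, 0.0366, 0], "twist": 0}
    - {"offset": [-0.03, 0.0366, 0], "twist": 0}
    - {"offset": [0, 0, 0], "twist": 0}

```text
time: 3.3
tool_pos: [698.8, 77.0, 445.8]
tcp_rot: [-3.139, 0.001, 1.688]
contact_force: [-0.5, 0.6, -2.8]
grip_width: 39.7
```

```bash
python3 -c "
from h import *
p,r,o=pose(); cv2.imwrite('pics/w2.png',viewer.capture('wrist')[:,:,::-1]);print(p,np.degrees(r.as_euler('xyz')),o['joint_positions'],o['grip_width'],o['contact_force'],np.degrees(np.arctan2(p[1],p[0])))"
```

```text
[698.80726944  76.99566843 445.82129057] [-1.79858669e+02  7.28128482e-02  9.67260285e+01] [ 1.16270136e-03  6.79315624e-01  8.50275078e-01 -1.54976853e-03
  1.61430458e+00 -1.16292697e-01] 39.71662038980129 [-0.49021888  0.61072335 -2.83842717] 6.287576002159737
```

View pics/w2.png

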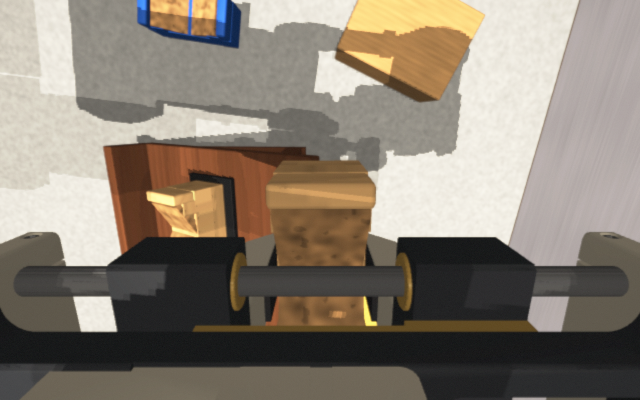

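Call:
play_rows:
  commands:
    - {"offset": [0.04, 0, 0], "twist": 0}
    - {"offset": [0.041, 0, 0], "twist": 0}
    - {"offset": [0, 0.045, 0], "twist": 0}
    - {"offset": [0, 0.045, 0], "twist": 0}
    - {"offset": [0, 0.045, 0], "twist": 0}

```text
time: 3.85
tool_pos: [783.8, 175.2, 450.6]
tcp_rot: [3.135, -0.001, 1.695]
contact_force: [2.4, 0.5, -0.0]
grip_width: 39.8
```

Call:
play_rows:
  commands:
    - {"offset": [0, 0.04, 0], "twist": 0}
    - {"offset": [0, 0.04, 0], "twist": 0}
    - {"offset": [0, 0, 0], "twist": 0}

```text
time: 4.15
tool_pos: [808.4, 171.9, 424.5]
tcp_rot: [3.101, -0.005, 1.694]
contact_force: [0.0, 0.4, -2.0]
grip_width: 40.3
```

```bash
python3 -c "
from h import *
p,r,o=pose(); print(p,np.degrees(r.as_euler('xyz')),o['joint_positions'],r.apply([0,0,1]))"
```

```text
[808.44157931 171.92590814 424.5305784 ] [177.65585519  -0.25842356  97.06056534] [ 0.11615755  1.10438431  0.04193527  0.00517157  1.95438784 -0.00494675] [ 0.04003753  0.00949994 -0.99915302]
```

Pushing against the reach limit tilts the tool outward, which is the direction I need. I'll keep pushing.

Call:
play_rows:
  commands:
    - {"offset": [0, 0.04, -0.02], "twist": 0}
    - {"offset": [0, 0.04, -0.02], "twist": 0}
    - {"offset": [0, 0.04, -0.02], "twist": 0}
    - {"offset": [0, 0.04, -0.02], "twist": 0}
    - {"offset": [0, 0, 0], "twist": 0}

```text
time: 4.65
tool_pos: [811.7, 158.8, 465.4]
tcp_rot: [2.974, -0.013, 1.694]
contact_force: [-0.2, 0.7, -1.9]
grip_width: 39.6
```

```bash
python3 -c "
from h import *
p,r,o=pose(); print(p,np.degrees(r.as_euler('xyz')),o['joint_positions'],r.apply([0,0,1]))"
```

```text
[811.66691336 158.82413284 465.39987094] [170.40102681  -0.740486    97.04581885] [ 0.09784783  1.05874199  0.03612862  0.01776858  1.87949651 -0.01722239] [ 0.16392879  0.03310058 -0.98591668]
```

Call:
play_rows:
  commands:
    - {"offset": [0, -0.04, 0], "twist": 0}
    - {"offset": [0, -0.04, 0], "twist": 0}
    - {"offset": [0, 0, 0], "twist": 0}

```text
time: 4.95
tool_pos: [771.5, 154.9, 452.1]
tcp_rot: [2.997, -0.014, 1.695]
contact_force: [0.8, -0.4, -2.5]
grip_width: 39.7
```

```bash
python3 -c "
from h import *
p,r,o=pose(); print(p,np.degrees(r.as_euler('xyz')),o['joint_positions'],r.apply([0,0,1]))"
```

```text
[771.53362685 154.86686455 452.08483106] [171.73430312  -0.79243277  97.10246239] [ 0.09773146  0.85548265  0.49966573  0.01749815  1.64256031 -0.02271802] [ 0.14096834  0.03135697 -0.98951739]
```

```bash
cat >> h.py <<'E'
def st():
    p,r,o=pose(); z=r.apply([0,0,1]); print("t",round(o["time"],2),"p",p.round(1),"q",np.round(o["joint_positions"],4)); print("toolz",z.round(4),"tilt",np.degrees(np.arccos(-z[2])).round(2),"az",np.degrees(np.arctan2(z[1],z[0])).round(2),"bearing",np.degrees(np.arctan2(p[1],p[0])).round(2),"F",np.round(o["contact_force"],1),"grip",round(o["grip_width"],2)); return p,r,o
def tl(v):
    p,r,o=pose(); print("tool:",np.round(r.inv().apply(v)/1000,4))
E
python3 -c "
from h import *
st(); tl([0,-95,10]); tl([50,3.7,0]); tl([0,0,50])"
```

```text
t 4.95 p [771.5 154.9 452.1] q [ 0.0977  0.8555  0.4997  0.0175  1.6426 -0.0227]
toolz [ 0.141   0.0314 -0.9895] tilt 8.3 az 12.54 bearing 11.35 F [ 0.8 -0.4 -2.5] grip 39.73
tool: [-0.0941 -0.01   -0.0129]
tool: [-0.0025  0.0496  0.0072]
tool: [ 0.0007  0.0072 -0.0495]
```

Call:
play_rows:
  commands:
    - {"offset": [-0.047, -0.005, -0.006], "twist": 0}
    - {"offset": [-0.047, -0.005, -0.006], "twist": 0}
    - {"offset": [-0.001, 0.02, 0.001], "twist": 0}
    - {"offset": [-0.002, 0.03, 0.002], "twist": 0}
    - {"offset": [-0.002, 0.04, 0.003], "twist": 0}

```text
time: 5.45
tool_pos: [827.4, 62.4, 463.9]
tcp_rot: [2.96, -0.013, 1.693]
contact_force: [-8.8, -1.8, 27.4]
grip_width: 40.1
```

Call:
play_rows:
  commands:
    - {"offset": [-0.002, 0.045, 0], "twist": 0}
    - {"offset": [-0.002, 0.045, 0], "twist": 0}
    - {"offset": [-0.002, 0.045, 0], "twist": 0}
    - {"offset": [-0.002, 0.045, 0], "twist": 0}
    - {"offset": [-0.002, 0.045, 0], "twist": 0}

```text
time: 5.95
tool_pos: [861.2, 66.0, 437.8]
tcp_rot: [2.813, -0.007, 1.693]
contact_force: [-0.9, 0.7, -1.9]
grip_width: 40.1
```

```bash
python3 -c "
from h import *
st(); tl([50,3.7,0]); tl([0,0,50])"
```

```text
t 5.95 p [861.2  66.  437.8] q [-0.0206  1.0998  0.0361  0.0526  1.6804 -0.1271]
toolz [ 0.32    0.0457 -0.9463] tilt 18.86 az 8.12 bearing 4.38 F [-0.9  0.7 -1.9] grip 40.11
tool: [-0.0024  0.0474  0.0162]
tool: [ 0.0003  0.0162 -0.0473]
```

Call:
play_rows:
  commands:
    - {"offset": [-0.002, 0.045, 0], "twist": 0}
    - {"offset": [-0.002, 0.045, 0], "twist": 0}
    - {"offset": [-0.002, 0.045, 0], "twist": 0}
    - {"offset": [-0.002, 0.045, 0], "twist": 0}
    - {"offset": [0, 0, 0], "twist": 0}

```text
time: 6.45
tool_pos: [878.0, 67.0, 441.6]
tcp_rot: [2.691, -0.002, 1.691]
contact_force: [0.5, -0.5, -1.2]
grip_width: 39.5
```

```bash
python3 -c "
from h import *
st(); tl([50,3.7,0]); tl([0,0,50])"
```

```text
t 6.45 p [878.   67.  441.6] q [-0.0207  1.103   0.0361  0.0626  1.5563 -0.127 ]
toolz [ 0.4319  0.0537 -0.9003] tilt 25.8 az 7.08 bearing 4.36 F [ 0.5 -0.5 -1.2] grip 39.55
tool: [-0.0023  0.0451  0.0218]
tool: [ 0.0001  0.0218 -0.045 ]
```

Call:
play_rows:
  commands:
    - {"offset": [-0.002, 0.045, 0], "twist": 0}
    - {"offset": [-0.002, 0.045, 0], "twist": 0}
    - {"offset": [-0.002, 0.04, 0], "twist": 0}
    - {"offset": [0, 0, 0], "twist": 0}
    - {"offset": [0, 0, 0], "twist": 0}

```text
time: 6.95
tool_pos: [885.4, 67.0, 455.0]
tcp_rot: [2.605, 0.002, 1.689]
contact_force: [0.5, -0.1, -1.7]
grip_width: 40.1
```

```bash
python3 -c "
from h import *
st();print(np.degrees(pose()[1].as_euler('xyz')))"
```

```text
t 6.95 p [885.4  67.  455. ] q [-0.0217  1.0937  0.0361  0.0702  1.4794 -0.1277]
toolz [ 0.508   0.0588 -0.8593] tilt 30.76 az 6.61 bearing 4.33 F [ 0.5 -0.1 -1.7] grip 40.06
[1.49242918e+02 9.94673608e-02 9.67728891e+01]
```

```bash
cat >> h.py <<'E'
seat=np.array([599.5,-107.3,85.]); SY=6.687
n=R.from_euler('z',SY,degrees=True).apply(SL.apply([0,0,1]))
def go(dist,k,tgt=None):
    p,r,o=pose(); T=seat+dist*n if tgt is None else tgt; d=r.inv().apply(T-p)/1000; print("tool total",d.round(4),"rows",k,(d/k).round(4))
E
python3 -c "
from h import *
go(330,11)"
```

```text
tool total [-0.1389 -0.4466 -0.1675] rows 11 [-0.0126 -0.0406 -0.0152]
```

Call:
play_rows:
  commands:
    - {"offset": [-0.003, -0.015, -0.005], "twist": 0}
    - {"offset": [-0.008, -0.03, -0.01], "twist": 0}
    - {"offset": [-0.0126, -0.0406, -0.0152], "twist": 0}
    - {"offset": [-0.0126, -0.0406, -0.0152], "twist": 0}
    - {"offset": [-0.0126, -0.0406, -0.0152], "twist": 0}

```text
time: 7.45
tool_pos: [734.2, 3.2, 426.1]
tcp_rot: [2.604, 0.002, 1.69]
contact_force: [0.8, -0.4, -1.7]
grip_width: 39.9
```

Call:
play_rows:
  commands:
    - {"offset": [-0.0126, -0.0406, -0.0152], "twist": 0}
    - {"offset": [-0.0126, -0.0406, -0.0152], "twist": 0}
    - {"offset": [-0.0126, -0.0406, -0.0152], "twist": 0}
    - {"offset": [-0.0126, -0.0406, -0.0152], "twist": 0}
    - {"offset": [0, 0, 0], "twist": 0}

```text
time: 7.95
tool_pos: [568.1, -67.9, 393.4]
tcp_rot: [2.612, -0.0, 1.688]
contact_force: [0.2, -0.8, -1.4]
grip_width: 39.5
```

```bash
python3 -c "
from h import *
st();print(np.degrees(pose()[1].as_euler('xyz')));go(300,2)"
```

```text
t 7.95 p [568.1 -67.9 393.4] q [-0.3042  0.3307  1.6303  0.3211  0.7157 -0.615 ]
toolz [ 0.5019  0.0595 -0.8628] tilt 30.36 az 6.76 bearing -6.81 F [ 0.2 -0.8 -1.4] grip 39.49
[ 1.49638047e+02 -1.95284111e-02  9.67242323e+01]
tool total [-0.0428 -0.131  -0.0205] rows 2 [-0.0214 -0.0655 -0.0102]
```

Call:
play_rows:
  commands:
    - {"offset": [-0.0143, -0.0437, -0.0068], "twist": 0}
    - {"offset": [-0.0143, -0.0437, -0.0068], "twist": 0}
    - {"offset": [-0.0143, -0.0437, -0.0068], "twist": 0}
    - {"offset": [0, 0, 0.025], "twist": 0}
    - {"offset": [0, 0, 0], "twist": 0}

```text
time: 8.45
tool_pos: [468.3, -123.5, 323.3]
tcp_rot: [2.606, 0.001, 1.688]
contact_force: [0.0, 0.5, -1.2]
grip_width: 40.1
```

Call:
play_rows:
  commands:
    - {"offset": [0, 0, 0], "twist": 0}

```text
time: 8.55
tool_pos: [469.1, -122.9, 325.1]
tcp_rot: [2.604, 0.002, 1.69]
contact_force: [0.1, -0.4, -1.6]
grip_width: 39.9
```

```bash
python3 -c "
from h import *
st();print(np.degrees(pose()[1].as_euler('xyz')));go(275,1)
for c in ('top','side','wrist'):
    cv2.imwrite(f'pics/{c}3.png',viewer.capture(c)[:,:,::-1])
t=cv2.imread('pics/top3.png');s=cv2.imread('pics/side3.png')
cv2.imwrite('pics/t3c.png',cv2.resize(t[150:270,305:470],None,fx=4.8,fy=4.8,interpolation=cv2.INTER_CUBIC))
cv2.imwrite('pics/s3c.png',cv2.resize(s[90:240,290:440],None,fx=4,fy=4,interpolation=cv2.INTER_CUBIC))
"
```

```text
t 8.55 p [ 469.1 -122.9  325.1] q [-0.5019  0.2724  1.9423  0.5967  0.5558 -1.0758]
toolz [ 0.5086  0.059  -0.859 ] tilt 30.8 az 6.62 bearing -14.68 F [ 0.1 -0.4 -1.6] grip 39.95
[1.49203605e+02 1.38413407e-01 9.68546153e+01]
tool total [ 0.0003 -0.0062 -0.0015] rows 1 [ 0.0003 -0.0062 -0.0015]
```

View pics/t3c.png

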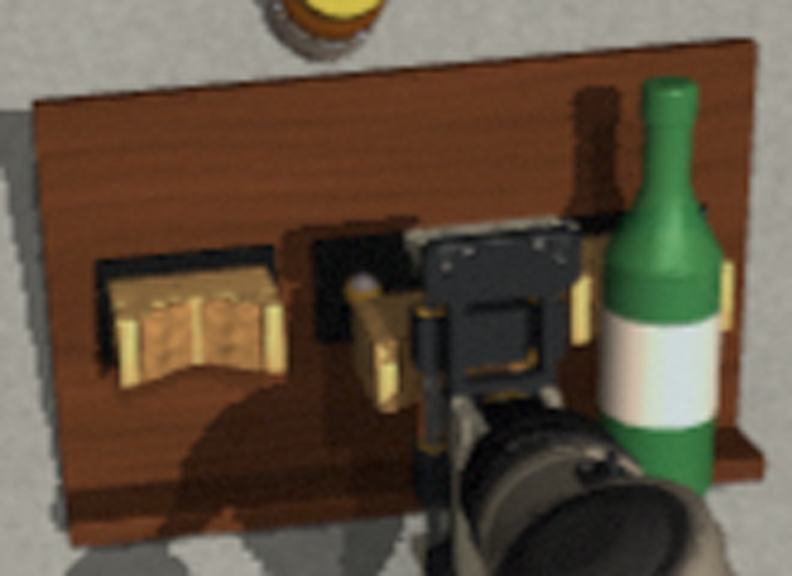

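View pics/s3c.png

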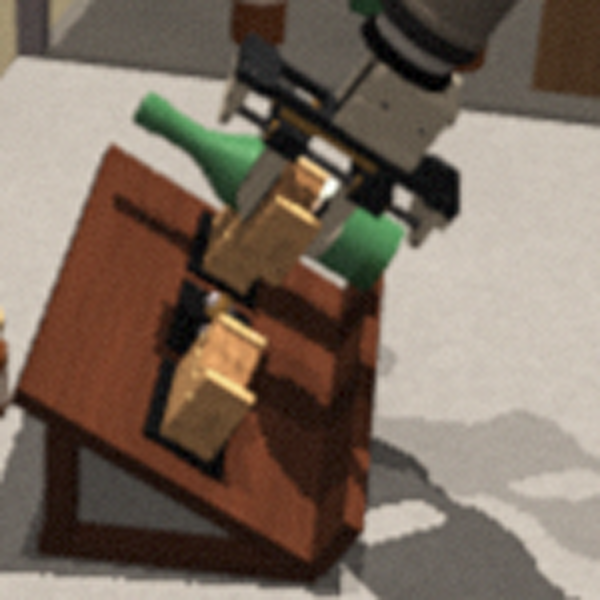

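View pics/wrist3.png

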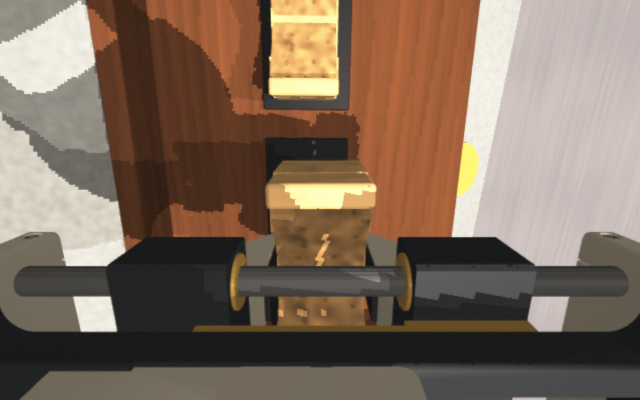

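```bash
python3 -c "
import cv2
t=cv2.imread('pics/wrist3.png')
cv2.imwrite('pics/w3c.png',cv2.resize(t[60:220,230:400],None,fx=4.7,fy=3.7,interpolation=cv2.INTER_CUBIC))
"
```

```text
(no output)
```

View pics/w3c.png

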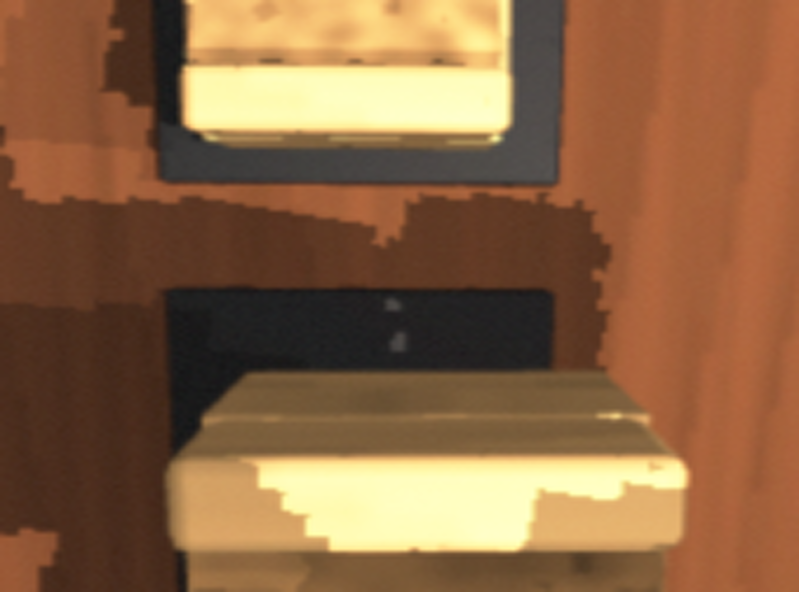

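```bash
cat > m.py <<'E'
from h import *
p,r,o=pose(); c=viewer.camera_params('wrist'); T=c['T_tool_cam']; F=200/np.tan(np.radians(c['fov_y'])/2)
def pc(tp):
    k=(np.atleast_2d(tp)-T[:3,3])@T[:3,:3]; return np.c_[F*k[:,0]/k[:,2]+c['cx'],F*k[:,1]/k[:,2]+c['cy']]
u=lambda q:(np.array(q,float)+.5)/[4.7,3.7]-.5+[230,60]
tile=u([(166,290),(553,290),(160,182),(557,182)]); TM=np.array([(-32,52,0),(32,52,0),(-32,73,0),(32,73,0)],float)
Rs=R.from_euler('z',SY,degrees=True)*SL
f=lambda q:(pc(r.inv().apply(Rs.apply(TM)+q-p))-tile).ravel()
s=least_squares(f,seat); print("seat from wrist",s.x,s.fun.round(2)); sw=s.x
print("seat in tool wrist/top",r.inv().apply(sw-p),r.inv().apply(seat-p))
cr=u([(246,372),(604,372),(170,460),(687,460)]); CM=np.array([(-20,45,0),(20,45,0),(-20,45,59),(20,45,59)],float)
# cradle in tool: x_c->tool y, y_c->tool x, z_c->-tool z
B=R.from_matrix(np.array([[0,1,0],[1,0,0],[0,0,-1]],float))
g=lambda q:(pc((R.from_euler('y',q[3])*R.from_euler('z',q[4])*B).apply(CM)+q[:3])-cr).ravel()
s=least_squares(g,[0,0,189,0,0]); print("cradle in tool",s.x[:3],np.degrees(s.x[3:]),s.fun.round(2))
g2=lambda q:(pc(B.apply(CM)+q)-cr).ravel()
s=least_squares(g2,[0,0,189]); print("no rot",s.x,s.fun.round(2))
E
python3 m.py
```

```text
seat from wrist [ 597.82145539 -106.83045548   83.22109378] [-0.23 -0.63  0.23 -0.34 -0.09  0.27  0.1   0.68]
seat in tool wrist/top [  0.65894961 -12.44519506 274.40306175] [-1.40118580e-02 -1.01521341e+01  2.73702002e+02]
cradle in tool [  1.4825016   -1.08357074 193.33595338] [0.37631846 0.01018322] [ 1.29 -0.02 -0.32 -0.03 -0.68  0.02  0.03  0.01]
no rot [  1.25695923  -1.07547429 192.82876278] [ 1.26  0.46 -0.29  0.44 -0.8  -0.29  0.15 -0.31]
```

Call:
play_rows:
  commands:
    - {"offset": [-0.001, -0.0108, 0.02], "twist": 0}
    - {"offset": [0, 0, 0.025], "twist": 0}
    - {"offset": [0, 0, 0.012], "twist": 0}
    - {"offset": [0, 0, 0], "twist": 0}
    - {"offset": [0, 0, 0], "twist": 0}

```text
time: 9.2
tool_pos: [488.1, -121.2, 270.1]
tcp_rot: [2.605, 0.002, 1.691]
contact_force: [-0.1, 1.0, -1.9]
grip_width: 39.6
```

```bash
python3 -c "
from h import *
p,r,o=st();print(np.degrees(r.as_euler('xyz')),'seat in tool',r.inv().apply(seat-p))
for c in ('top','side','wrist'):
    cv2.imwrite(f'pics/{c}4.png',viewer.capture(c)[:,:,::-1])
s=cv2.imread('pics/side4.png')
cv2.imwrite('pics/s4c.png',cv2.resize(s[110:210,310:410],None,fx=6,fy=6,interpolation=cv2.INTER_CUBIC))
t=cv2.imread('pics/wrist4.png')
cv2.imwrite('pics/w4c.png',cv2.resize(t[60:220,230:400],None,fx=4.7,fy=3.7,interpolation=cv2.INTER_CUBIC))
"
```

```text
t 9.2 p [ 488.1 -121.2  270.1] q [-0.4771  0.3915  1.9606  0.7422  0.4372 -1.2227]
toolz [ 0.5076  0.0598 -0.8595] tilt 30.74 az 6.71 bearing -13.94 F [-0.1  1.  -1.9] grip 39.6
[1.49261757e+02 9.20643952e-02 9.68692372e+01] seat in tool [  0.7631135    1.89088896 216.42603292]
```

View pics/s4c.png

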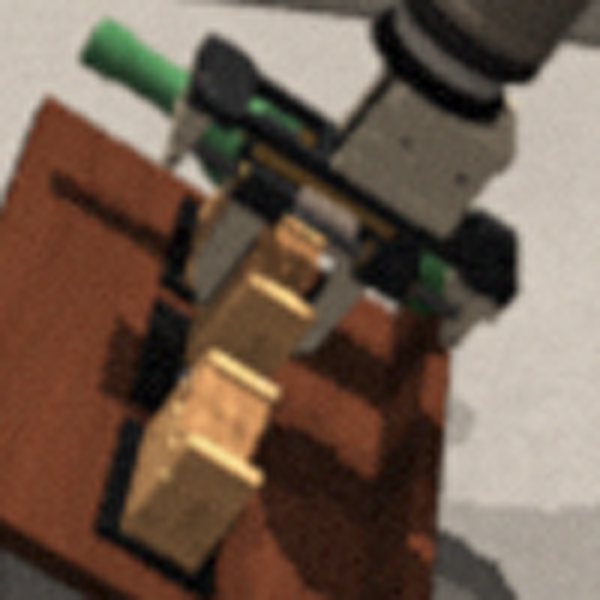

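View pics/w4c.png

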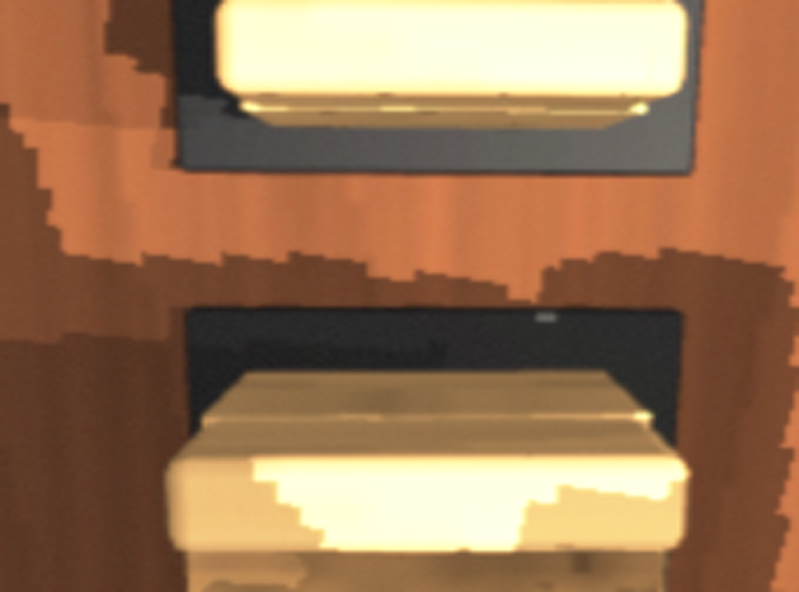

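```bash
sed -i 's/^tile=u(\[.*\]); TM/tile=u([(187,309),(683,310),(178,169),(694,173)]); TM/' m.py; python3 m.py
```

```text
seat from wrist [ 597.68596814 -107.00438837   84.19764272] [-0.44 -0.49  0.5  -0.56  0.08  0.85 -0.14  0.16]
seat in tool wrist/top [ 1.64895227e+00 -1.75835347e-01  2.16713758e+02] [  1.13787257   1.7513894  216.92934445]
cradle in tool [  1.48102573  -1.08465088 193.33656233] [0.3763431  0.01017657] [ 1.29 -0.02 -0.32 -0.03 -0.68  0.02  0.03  0.01]
no rot [  1.25546817  -1.07655959 192.82933949] [ 1.26  0.46 -0.29  0.44 -0.8  -0.29  0.15 -0.31]
```

Call:
play_rows:
  commands:
    - {"offset": [0, 0.0011, 0.005], "twist": 0}
    - {"offset": [0, 0, 0.005], "twist": 0}
    - {"offset": [0, 0, 0.002], "twist": 0}
    - {"offset": [0, 0, 0], "twist": 0}

```text
time: 9.75
tool_pos: [494.9, -120.5, 259.4]
tcp_rot: [2.606, 0.001, 1.69]
contact_force: [-0.4, 0.0, -2.2]
grip_width: 39.6
```

Call:
play_rows:
  commands:
    - {"offset": [0, 0, 0.002], "twist": 0}
    - {"offset": [0, 0, 0.002], "twist": 0}
    - {"offset": [0, 0, 0], "twist": 0}

```text
time: 10.05
tool_pos: [497.0, -120.4, 256.4]
tcp_rot: [2.605, 0.002, 1.689]
contact_force: [1.7, -0.7, -1.0]
grip_width: 40.1
```

```bash
python3 -c "
from h import *
p,r,o=st();print('seat in tool',r.inv().apply(seat-p),'F tool',r.inv().apply(o['contact_force']))"
```

```text
t 10.05 p [ 497.  -120.4  256.4] q [-0.466   0.4276  1.9521  0.7789  0.4112 -1.2534]
toolz [ 0.5076  0.0591 -0.8596] tilt 30.73 az 6.64 bearing -13.62 F [ 1.7 -0.7 -1. ] grip 40.07
seat in tool [  1.15351827   1.24279945 200.10461067] F tool [-0.89856875  0.89835548  1.70564691]
```

Call:
play_rows:
  commands:
    - {"offset": [0, 0, 0.002], "twist": 0}
    - {"offset": [0, 0, 0.002], "twist": 0}
    - {"offset": [0, 0, 0], "twist": 0}

```text
time: 10.35
tool_pos: [499.0, -120.2, 252.7]
tcp_rot: [2.606, 0.002, 1.69]
contact_force: [2.1, -0.2, -2.9]
grip_width: 39.7
```

```bash
python3 -c "
from h import *
p,r,o=st();print('seat in tool',r.inv().apply(seat-p),'F tool',r.inv().apply(o['contact_force']))"
```

```text
t 10.35 p [ 499.  -120.2  252.7] q [-0.4634  0.4368  1.9503  0.7891  0.4049 -1.2626]
toolz [ 0.5073  0.0591 -0.8597] tilt 30.71 az 6.64 bearing -13.54 F [ 2.1 -0.2 -2.9] grip 39.72
seat in tool [  1.16304308   1.40395427 195.93042214] F tool [-0.42207187  0.28299511  3.57940362]
```

Call:
play_rows:
  commands:
    - {"offset": [0, 0, 0.002], "twist": 0}
    - {"offset": [0, 0, 0.001], "twist": 0}
    - {"offset": [0, 0, 0], "twist": 0}

```text
time: 10.65
tool_pos: [500.5, -119.9, 250.2]
tcp_rot: [2.606, 0.002, 1.69]
contact_force: [0.3, -0.7, 0.1]
grip_width: 40.1
```

```bash
python3 -c "
from h import *
p,r,o=st();print('seat in tool',r.inv().apply(seat-p),'F tool',r.inv().apply(o['contact_force']))"
```

```text
t 10.65 p [ 500.5 -119.9  250.2] q [-0.4614  0.4432  1.9489  0.7968  0.4006 -1.2695]
toolz [ 0.5073  0.0592 -0.8598] tilt 30.71 az 6.66 bearing -13.48 F [ 0.3 -0.7  0.1] grip 40.08
seat in tool [  1.0836678    1.39930984 192.98063864] F tool [-0.69619923  0.19484137  0.02928309]
```

```bash
python3 -c "
from h import *
for c in ('side','wrist'):
    cv2.imwrite(f'pics/{c}5.png',viewer.capture(c)[:,:,::-1])
s=cv2.imread('pics/side5.png')
cv2.imwrite('pics/s5c.png',cv2.resize(s[110:210,310:410],None,fx=6,fy=6,interpolation=cv2.INTER_CUBIC))
t=cv2.imread('pics/wrist5.png')
cv2.imwrite('pics/w5c.png',cv2.resize(t[60:220,230:400],None,fx=4.7,fy=3.7,interpolation=cv2.INTER_CUBIC))
"
```

```text
(no output)
```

View pics/s5c.png

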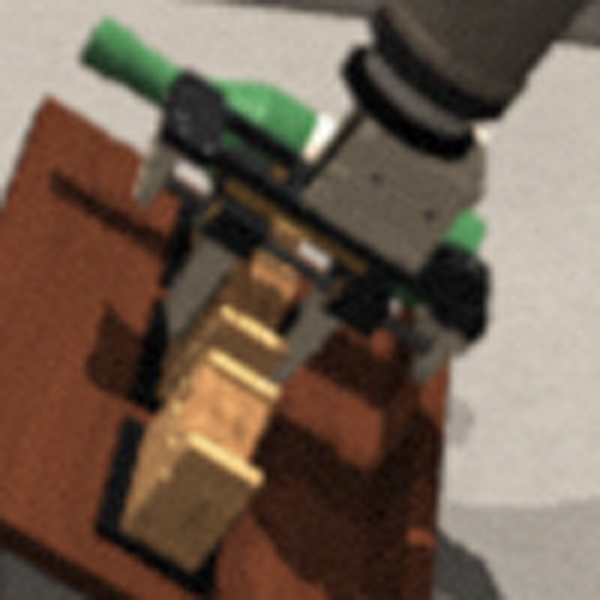

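View pics/w5c.png

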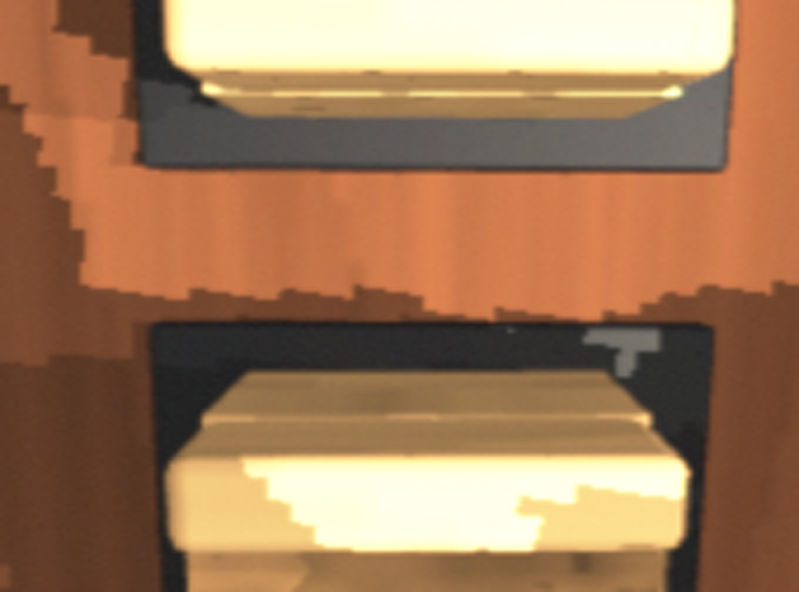

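```bash
sed -i 's/^tile=u(\[.*\]); TM/tile=u([(152,324),(712,326),(137,163),(727,169)]); TM/' m.py; python3 m.py; python3 - <<'E'
from m import *
# pixel prediction of the fully home cradle, and of fitted_a near end, at current pose with wrist seat
print("fitted obs", u([(245,117),(632,117)]), "pred", pc(r.inv().apply(Rs.apply([(-20,80,0),(20,80,0)])+sw-p)))
E
```

```text
seat from wrist [ 597.48318452 -106.90511876   84.29623541] [-0.95 -0.62  0.82 -1.01  0.37  1.42 -0.25  0.16]
seat in tool wrist/top [  1.6982355   -0.63972758 192.57992762] [  1.06580638   1.40065941 192.97440806]
cradle in tool [  1.48078388  -1.08592869 193.33811696] [0.37636659 0.0101606 ] [ 1.29 -0.02 -0.32 -0.03 -0.68  0.02  0.03  0.01]
no rot [  1.25521148  -1.07784943 192.83086477] [ 1.26  0.46 -0.29  0.44 -0.8  -0.29  0.15 -0.31]
seat from wrist [ 597.48318452 -106.90511876   84.29623541] [-0.95 -0.62  0.82 -1.01  0.37  1.42 -0.25  0.16]
seat in tool wrist/top [  1.6982355   -0.63972758 192.57992762] [  1.06580638   1.40065941 192.97440806]
cradle in tool [  1.48078388  -1.08592869 193.33811696] [0.37636659 0.0101606 ] [ 1.29 -0.02 -0.32 -0.03 -0.68  0.02  0.03  0.01]
no rot [  1.25521148  -1.07784943 192.83086477] [ 1.26  0.46 -0.29  0.44 -0.8  -0.29  0.15 -0.31]
fitted obs [[281.73404255  91.25675676]
 [364.07446809  91.25675676]] pred [[282.24614107  90.74448572]
 [361.19248901  91.01699497]]
```

Call:
play_rows:
  commands:
    - {"offset": [0, 0, 0.0015], "twist": 0}
    - {"offset": [0, 0, 0.0015], "twist": 0}
    - {"offset": [0, 0, 0], "twist": 0}

```text
time: 11.05
tool_pos: [501.4, -119.8, 249.0]
tcp_rot: [2.604, 0.003, 1.69]
contact_force: [-13.3, -0.6, 18.2]
grip_width: 40.0
```

```bash
python3 -c "
from h import *
p,r,o=st();print('seat in tool',r.inv().apply(seat-p),'F tool',r.inv().apply(o['contact_force']))"
```

```text
t 11.05 p [ 501.4 -119.8  249. ] q [-0.4603  0.4464  1.9483  0.8039  0.3973 -1.2769]
toolz [ 0.5085  0.0589 -0.859 ] tilt 30.79 az 6.61 bearing -13.43 F [-13.3  -0.6  18.2] grip 40.01
seat in tool [  1.11472973   0.94238604 191.50502794] F tool [  0.99797756  -2.12254233 -22.43552638]
```

Call:
play_rows:
  commands:
    - {"offset": [0, 0, 0.0015], "twist": 0}
    - {"offset": [0, 0, 0.0015], "twist": 0}
    - {"offset": [0, 0, 0], "twist": 0}

```text
time: 11.35
tool_pos: [502.4, -119.7, 247.2]
tcp_rot: [2.604, 0.003, 1.691]
contact_force: [-25.1, -2.8, 30.2]
grip_width: 39.7
```

```bash
python3 -c "
from h import *
p,r,o=st();print('seat in tool',r.inv().apply(seat-p),'F tool',r.inv().apply(o['contact_force']))"
```

```text
t 11.35 p [ 502.4 -119.7  247.2] q [-0.4591  0.4508  1.9478  0.8113  0.3935 -1.2842]
toolz [ 0.509   0.0586 -0.8588] tilt 30.82 az 6.56 bearing -13.4 F [-25.1  -2.8  30.2] grip 39.68
seat in tool [  1.17156921   0.94993763 189.46541438] F tool [  0.12388045  -6.18524486 -38.83390336]
```

```bash
python3 -c "
from h import *
for c in ('side','wrist'):
    cv2.imwrite(f'pics/{c}6.png',viewer.capture(c)[:,:,::-1])
s=cv2.imread('pics/side6.png')
cv2.imwrite('pics/s6c.png',cv2.resize(s[110:210,310:410],None,fx=6,fy=6,interpolation=cv2.INTER_CUBIC))
t=cv2.imread('pics/wrist6.png')
cv2.imwrite('pics/w6c.png',cv2.resize(t[60:220,230:400],None,fx=4.7,fy=3.7,interpolation=cv2.INTER_CUBIC))
"
```

```text
(no output)
```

View pics/s6c.png

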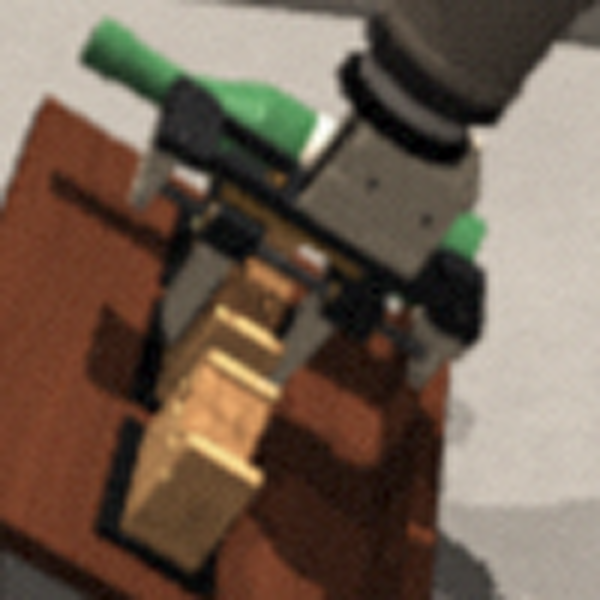

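View pics/w6c.png

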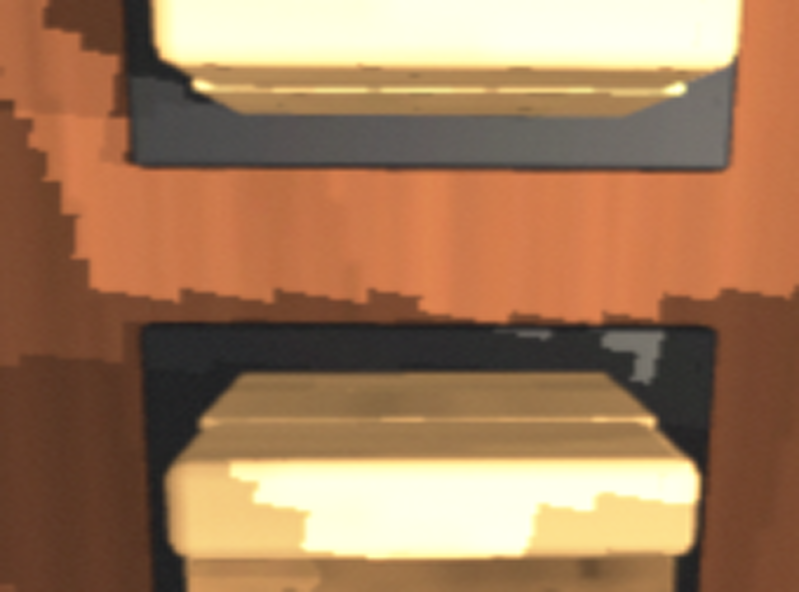

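```bash
python3 - <<'E'
from h import *
Rs=R.from_euler('z',SY,degrees=True)*SL
cr=lambda q:(proj(Rs.apply(np.array(q,float))+seat,'side')-[310,110]+.5)*6-.5
print('fit near/far cheek pred',cr([(20,170,59),(-20,170,59),(20,80,59),(-20,80,59)]).round(0).tolist())
for h in (0,3,6,9,12): print(h,cr([(20,45,59+h),(-20,45,59+h)]).round(1).tolist())
E
```

```text
fit near/far cheek pred [[188.0, 440.0], [261.0, 485.0], [208.0, 346.0], [277.0, 388.0]]
0 [[215.4, 311.8], [283.3, 353.7]]
3 [[218.7, 307.4], [286.6, 349.4]]
6 [[222.0, 302.9], [290.0, 345.0]]
9 [[225.4, 298.5], [293.4, 340.6]]
12 [[228.7, 294.0], [296.8, 336.3]]
```

```bash
python3 - <<'E'
import cv2
for k in (5,6):
    s=cv2.imread(f'pics/side{k}.png'); cv2.imwrite(f'pics/z{k}.png',cv2.resize(s[155:195,328:368],None,fx=14,fy=14,interpolation=cv2.INTER_CUBIC))
E
```

```text
(no output)
```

View pics/z6.png

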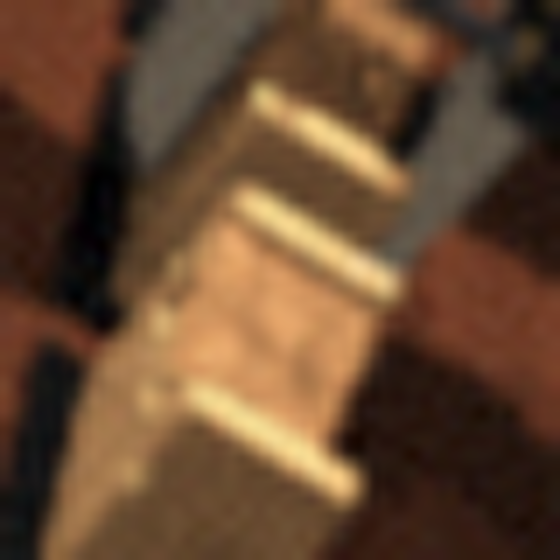

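View pics/z5.png

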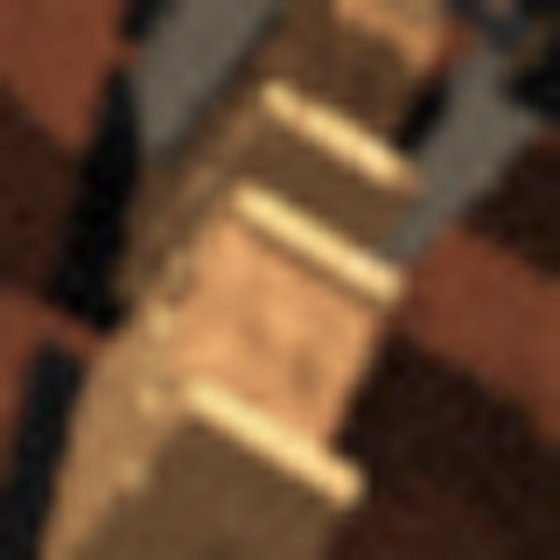

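Call:
play_rows:
  commands:
    - {"offset": [0, 0, -0.002], "twist": 0}
    - {"offset": [0, 0, 0], "twist": 0}

```text
time: 11.65
tool_pos: [502.4, -119.7, 247.3]
tcp_rot: [2.605, 0.002, 1.69]
contact_force: [-9.0, -1.8, 12.7]
grip_width: 39.6
```

```bash
python3 -c "
from h import *
p,r,o=st();print('seat in tool',r.inv().apply(seat-p),'F tool',r.inv().apply(o['contact_force']))"
```

```text
t 11.65 p [ 502.4 -119.7  247.3] q [-0.4592  0.4507  1.9471  0.8072  0.3951 -1.2789]
toolz [ 0.5078  0.0591 -0.8594] tilt 30.75 az 6.64 bearing -13.4 F [-9.  -1.8 12.7] grip 39.6
seat in tool [  1.11250638   1.1537217  189.56472809] F tool [ -0.76682312  -1.31140143 -15.60063487]
```

Call:
play_rows:
  commands:
    - {"offset": [0, 0, -0.001], "twist": 0}
    - {"offset": [0, 0, 0], "twist": 0}

```text
time: 11.85
tool_pos: [502.2, -119.7, 247.5]
tcp_rot: [2.606, 0.001, 1.69]
contact_force: [1.3, -0.9, 0.2]
grip_width: 39.8
```

Call:
play_rows:
  commands:
    - {"offset": [0, 0, 0], "twist": 0}
    - {"offset": [0, 0, 0], "twist": 0}
    - {"offset": [0, 0, 0], "twist": 0}
  jaw: 75

```text
time: 12.15
tool_pos: [501.8, -119.5, 247.3]
tcp_rot: [2.607, 0.001, 1.69]
contact_force: [-0.1, -0.1, 0.4]
grip_width: 59.5
```

```bash
python3 -c "
from h import *
p,r,o=st();print('seat in tool',r.inv().apply(seat-p),'F tool',r.inv().apply(o['contact_force']))
for c in ('side','wrist'):
    cv2.imwrite(f'pics/{c}7.png',viewer.capture(c)[:,:,::-1])
s=cv2.imread('pics/side7.png')
cv2.imwrite('pics/z7.png',cv2.resize(s[155:195,328:368],None,fx=14,fy=14,interpolation=cv2.INTER_CUBIC))
t=cv2.imread('pics/wrist7.png')
cv2.imwrite('pics/w7c.png',cv2.resize(t[60:220,230:400],None,fx=4.7,fy=3.7,interpolation=cv2.INTER_CUBIC))
"
```

```text
t 12.15 p [ 501.8 -119.5  247.3] q [-0.4594  0.45    1.948   0.8046  0.3967 -1.2766]
toolz [ 0.5063  0.0602 -0.8603] tilt 30.66 az 6.78 bearing -13.39 F [-0.1 -0.1  0.4] grip 59.5
seat in tool [  0.56465002   1.94029383 189.8467116 ] F tool [-0.1027982   0.08967374 -0.39705413]
```

View pics/z7.png

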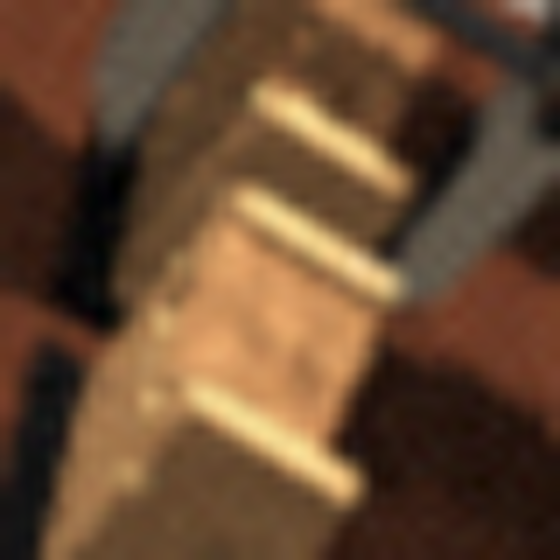

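View pics/w7c.png

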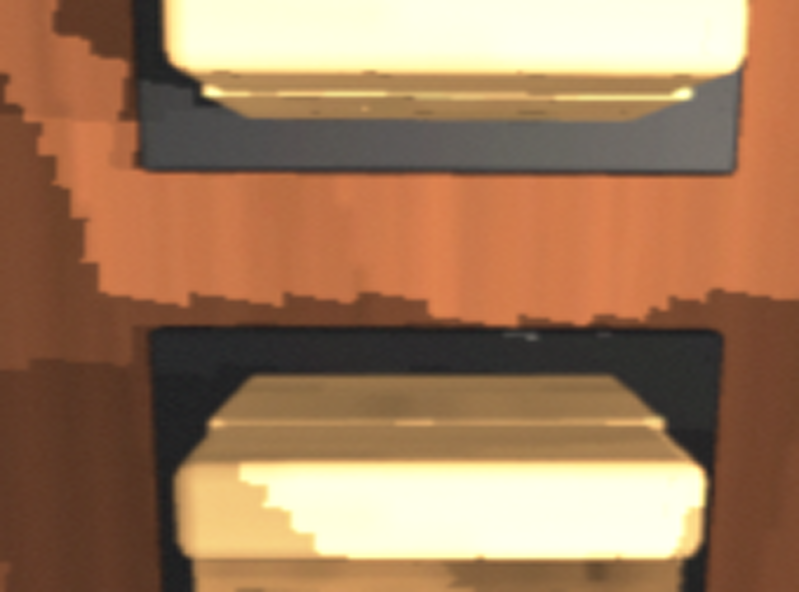

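```bash
sed -i 's/^tile=u(\[.*\]); TM/tile=u([(149,329),(721,331),(139,169),(736,172)]); TM/' m.py; python3 - <<'E'
from m import *
J=lambda P:((pc(r.inv().apply(Rs.apply(np.array(P,float))+sw-p))-[230,60]+.5)*[4.7,3.7]-.5).round(0).tolist()
print("tile",J(TM))
print("fitted bottom obs (247,119)(632,119) pred",J([(-20,80,0),(20,80,0)]))
print("fitted top obs (165,74)(747,72) pred",J([(-20,80,59),(20,80,59)]))
for h in (0,3,6,10): print(h,"bottom obs (251,375)(613,376)",J([(-20,45,h),(20,45,h)]),"top obs (178,462)(705,464)",J([(-20,45,59+h),(20,45,59+h)]))
E
```

```text
seat from wrist [ 597.68823008 -107.06208582   84.12637419] [-0.31 -0.4   0.7  -0.78 -0.09  0.79 -0.28  0.34]
seat in tool wrist/top [ 1.15382308e+00 -1.84508429e-01  1.89789888e+02] [  0.70117781   1.78381007 189.94210527]
cradle in tool [  1.4814414   -1.08632288 193.33901187] [0.3763722  0.01014705] [ 1.29 -0.02 -0.32 -0.03 -0.68  0.02  0.03  0.01]
no rot [  1.25586592  -1.07825434 192.83175115] [ 1.26  0.46 -0.29  0.44 -0.8  -0.29  0.15 -0.31]
tile [[148.0, 328.0], [724.0, 328.0], [139.0, 172.0], [735.0, 173.0]]
fitted bottom obs (247,119)(632,119) pred [[249.0, 118.0], [626.0, 119.0]]
fitted top obs (165,74)(747,72) pred [[162.0, 74.0], [743.0, 76.0]]
0 bottom obs (251,375)(613,376) [[258.0, 377.0], [614.0, 377.0]] top obs (178,462)(705,464) [[182.0, 466.0], [716.0, 466.0]]
3 bottom obs (251,375)(613,376) [[255.0, 380.0], [618.0, 381.0]] top obs (178,462)(705,464) [[176.0, 473.0], [724.0, 473.0]]
6 bottom obs (251,375)(613,376) [[252.0, 384.0], [622.0, 384.0]] top obs (178,462)(705,464) [[170.0, 481.0], [733.0, 481.0]]
10 bottom obs (251,375)(613,376) [[249.0, 388.0], [627.0, 388.0]] top obs (178,462)(705,464) [[161.0, 491.0], [745.0, 491.0]]
```

The cradle stays put when released, and the wrist model gives about 0 mm short. I'll back off, then press once more with closed fingertips to confirm it's flush.

Call:
play_rows:
  commands:
    - {"offset": [0, 0, -0.01], "twist": 0}
    - {"offset": [0, 0, -0.025], "twist": 0}
    - {"offset": [0, 0.0015, -0.035], "twist": 0}
    - {"offset": [0, 0, 0], "twist": 0}

```text
time: 12.65
tool_pos: [467.0, -124.1, 312.2]
tcp_rot: [2.601, 0.005, 1.689]
contact_force: [-0.1, -0.3, 0.4]
grip_width: 64.8
```

Call:
play_rows:
  commands:
    - {"offset": [0, 0, 0], "twist": 0}
    - {"offset": [0, 0, 0], "twist": 0}
    - {"offset": [0, 0, 0], "twist": 0}
    - {"offset": [0, 0, 0], "twist": 0}
    - {"offset": [0, 0, 0], "twist": 0}
  jaw: 255

```text
time: 13.15
tool_pos: [467.8, -123.6, 308.0]
tcp_rot: [2.607, 0.001, 1.69]
contact_force: [-0.4, 0.6, 0.1]
grip_width: 29.5
```

```bash
python3 -c "
from h import *
p,r,o=st();print('seat in tool',r.inv().apply(seat-p),'F tool',r.inv().apply(o['contact_force']))
for c in ('side','wrist'):
    cv2.imwrite(f'pics/{c}8.png',viewer.capture(c)[:,:,::-1])
s=cv2.imread('pics/side8.png')
cv2.imwrite('pics/s8c.png',cv2.resize(s[110:210,310:410],None,fx=6,fy=6,interpolation=cv2.INTER_CUBIC))
"
```

```text
t 13.15 p [ 467.8 -123.6  308. ] q [-0.5048  0.2984  1.9651  0.642   0.5198 -1.1305]
toolz [ 0.5061  0.0601 -0.8604] tilt 30.64 az 6.78 bearing -14.8 F [-0.4  0.6  0.1] grip 29.5
seat in tool [  0.65779409   0.51948936 259.51304407] F tool [ 0.66145237 -0.19308448 -0.23370114]
```

View pics/s8c.png

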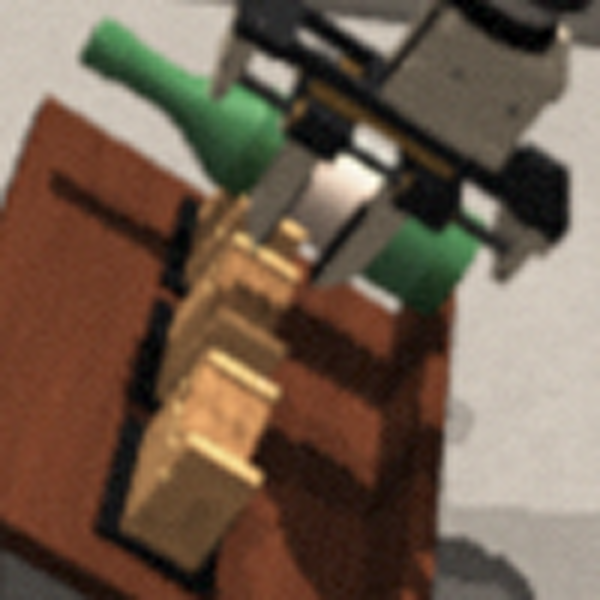

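View pics/wrist8.png

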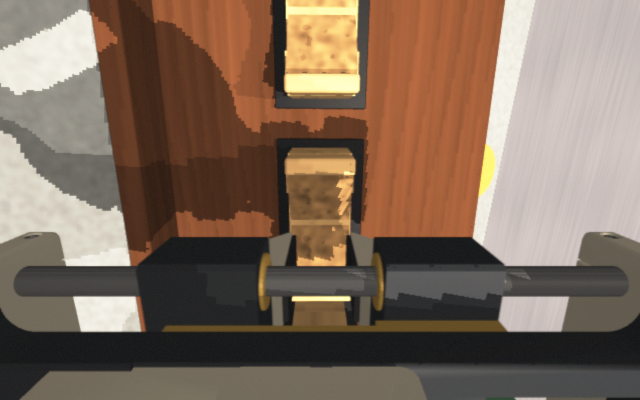

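Call:
play_rows:
  commands:
    - {"offset": [-0.0005, 0.0005, 0.015], "twist": 0}
    - {"offset": [0, 0, 0.012], "twist": 0}
    - {"offset": [0, 0, 0.005], "twist": 0}
    - {"offset": [0, 0, 0.002], "twist": 0}
    - {"offset": [0, 0, 0], "twist": 0}

```text
time: 13.75
tool_pos: [485.5, -122.0, 279.4]
tcp_rot: [2.606, 0.001, 1.69]
contact_force: [0.6, -0.1, 0.7]
grip_width: 0.4
```

Call:
play_rows:
  commands:
    - {"offset": [0, 0, 0.002], "twist": 0}
    - {"offset": [0, 0, 0.0015], "twist": 0}
    - {"offset": [0, 0, 0], "twist": 0}

```text
time: 14.05
tool_pos: [487.2, -121.9, 276.7]
tcp_rot: [2.606, 0.001, 1.69]
contact_force: [-1.2, -0.3, 0.2]
grip_width: 0.5
```

```bash
python3 -c "
from h import *
p,r,o=st();print('seat in tool',r.inv().apply(seat-p),'F tool',r.inv().apply(o['contact_force']))"
```

```text
t 14.05 p [ 487.2 -121.9  276.7] q [-0.4794  0.3789  1.9554  0.7169  0.4515 -1.1958]
toolz [ 0.5072  0.0595 -0.8598] tilt 30.71 az 6.69 bearing -14.05 F [-1.2 -0.3  0.2] grip 0.49
seat in tool [  1.43547049  -0.51387881 222.63280726] F tool [-0.11219016 -0.9051023  -0.77908429]
```

Call:
play_rows:
  commands:
    - {"offset": [0, 0, 0.0015], "twist": 0}
    - {"offset": [0, 0, 0.0005], "twist": 0}
    - {"offset": [0, 0, 0], "twist": 0}

```text
time: 14.35
tool_pos: [488.3, -121.9, 275.4]
tcp_rot: [2.605, 0.002, 1.69]
contact_force: [-2.9, -0.1, 5.5]
grip_width: 0.5
```

Call:
play_rows:
  commands:
    - {"offset": [0, 0, 0.0015], "twist": 0}
    - {"offset": [0, 0, 0], "twist": 0}

```text
time: 14.55
tool_pos: [488.6, -121.9, 274.8]
tcp_rot: [2.604, 0.003, 1.69]
contact_force: [-12.3, -0.5, 15.4]
grip_width: 0.5
```

```bash
python3 -c "
from h import *
p,r,o=st();print('seat in tool',r.inv().apply(seat-p),'F tool',r.inv().apply(o['contact_force']))"
```

```text
t 14.55 p [ 488.6 -121.9  274.8] q [-0.4778  0.3839  1.9545  0.7241  0.446  -1.2028]
toolz [ 0.5086  0.0585 -0.859 ] tilt 30.79 az 6.56 bearing -14.01 F [-12.3  -0.5  15.4] grip 0.51
seat in tool [  1.84848388  -1.12284308 220.32119086] F tool [  0.89017423  -2.62562589 -19.49124828]
```

Call:
play_rows:
  commands:
    - {"offset": [0, 0, 0.001], "twist": 0}
    - {"offset": [0, 0, 0], "twist": 0}
    - {"offset": [0, 0, 0], "twist": 0}

```text
time: 14.85
tool_pos: [488.7, -121.9, 274.6]
tcp_rot: [2.604, 0.003, 1.69]
contact_force: [-18.2, -0.7, 21.2]
grip_width: 0.4
```

```bash
python3 -c "
from h import *
p,r,o=st();print('seat in tool',r.inv().apply(seat-p),'F tool',r.inv().apply(o['contact_force']))"
```

```text
t 14.85 p [ 488.7 -121.9  274.6] q [-0.4777  0.3845  1.9548  0.726   0.4448 -1.2047]
toolz [ 0.5091  0.0582 -0.8588] tilt 30.82 az 6.52 bearing -14.0 F [-18.2  -0.7  21.2] grip 0.44
seat in tool [  1.93242101  -1.18502645 220.03799896] F tool [  1.37739679  -4.75319202 -27.51429286]
```

Call:
play_rows:
  commands:
    - {"offset": [0, 0, -0.01], "twist": 0}
    - {"offset": [0, 0, -0.04], "twist": 0}
    - {"offset": [0, 0, -0.045], "twist": 0}
    - {"offset": [0, 0, -0.045], "twist": 0}
    - {"offset": [0, -0.03, -0.03], "twist": 0}

```text
time: 15.35
tool_pos: [378.0, -135.3, 407.6]
tcp_rot: [2.6, 0.007, 1.691]
contact_force: [0.4, -0.5, 0.9]
grip_width: 0.2
```

Call:
play_rows:
  commands:
    - {"offset": [0, 0, 0], "twist": 0}
    - {"offset": [0, 0, 0], "twist": 0}
    - {"offset": [0, 0, 0], "twist": 0}

```text
time: 15.65
tool_pos: [378.1, -134.9, 403.3]
tcp_rot: [2.606, 0.001, 1.69]
contact_force: [0.6, -0.7, 0.1]
grip_width: 0.4
```

```bash
python3 -c "
from h import *
st()
for c in ('side','top','wrist'):
    cv2.imwrite(f'pics/{c}9.png',viewer.capture(c)[:,:,::-1])
s=cv2.imread('pics/side9.png');t=cv2.imread('pics/top9.png')
cv2.imwrite('pics/s9c.png',cv2.resize(s[110:210,310:410],None,fx=6,fy=6,interpolation=cv2.INTER_CUBIC))
cv2.imwrite('pics/t9c.png',cv2.resize(t[150:270,305:470],None,fx=4.8,fy=4.8,interpolation=cv2.INTER_CUBIC))
"
```

```text
t 15.65 p [ 378.1 -134.9  403.3] q [-0.6639  0.0147  2.0007  0.5249  0.7996 -1.0916]
toolz [ 0.5068  0.0597 -0.86  ] tilt 30.69 az 6.72 bearing -19.64 F [ 0.6 -0.7  0.1] grip 0.44
```

View pics/s9c.png

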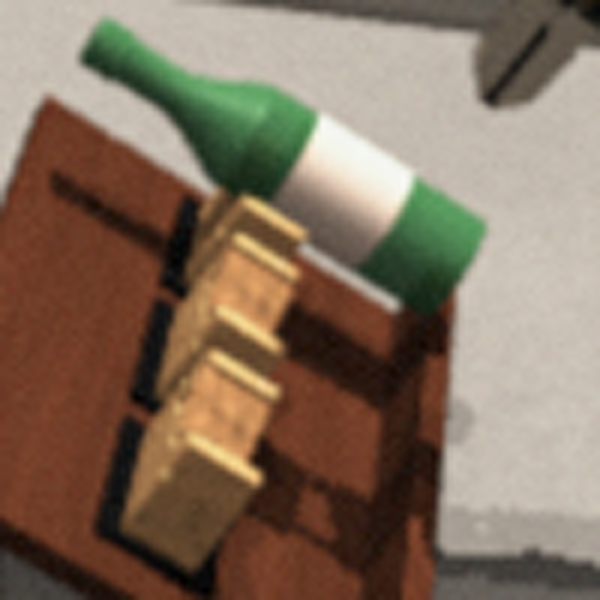

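View pics/t9c.png

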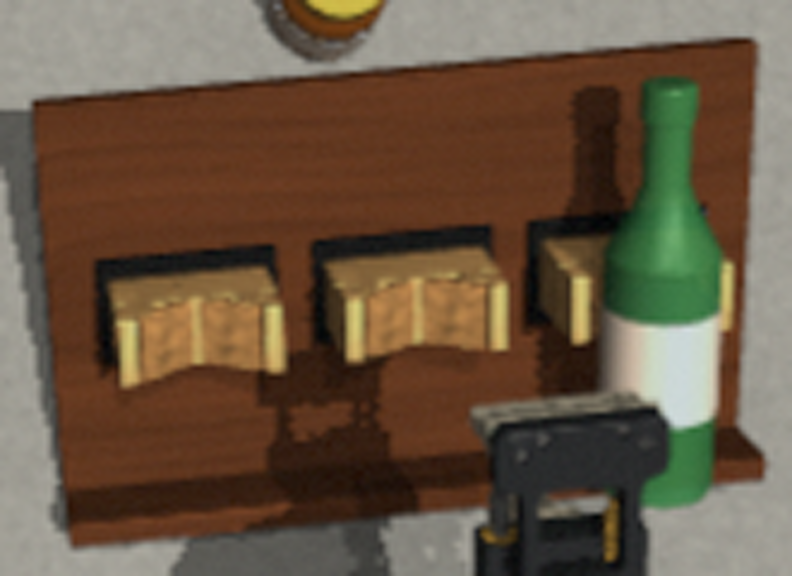

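View pics/wrist9.png

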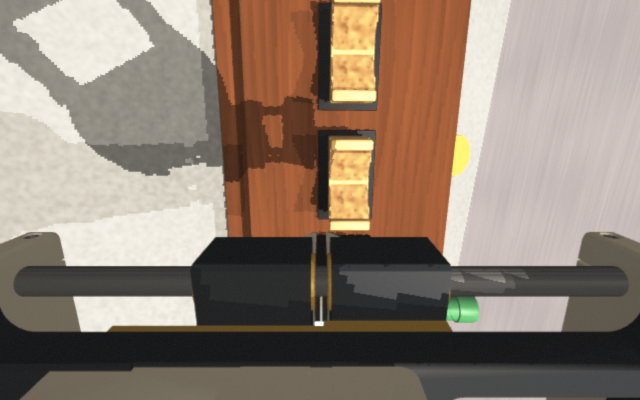

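View pics/top9.png

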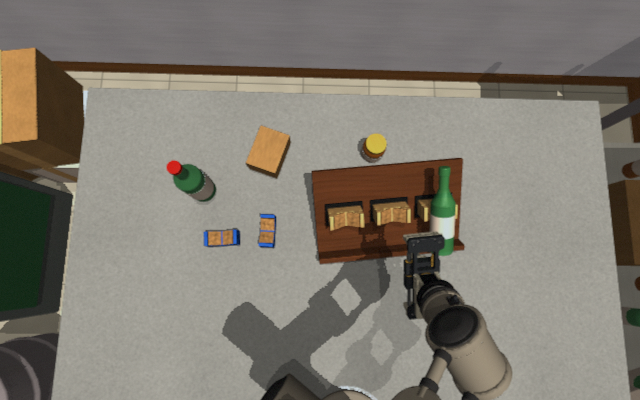

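The cradle lies level and in line with both neighbours in the top view (358,212) and side view. The bottle, carton and jar haven't moved, and the robot is clear. I'm handing the job in.

```bash
python3 -c "
from plant import ticket
print(ticket.close_job())"
```

```text
the job is handed in; nothing more can be done
None
```

The pale cradle is on the middle (bare) place of the stand. As far as I can measure it is fully home, and I handed the job in at about 15.8 s.

**What I did:**
- **Grip:** I gripped the cradle across its 40 mm width with the tool pointing down.
- **Tilt:** the moves can't tilt the tool directly. I pushed the arm against its reach limit until it leaned 30.7° along the stand's direction, and that tilt held afterwards.
- **Placing:** I lined the sockets up using the top and wrist cameras, pressed with up to 39 N, then let go.
- **Second press:** I closed the fingers and pressed again on the notch with 27 N.

**Last checks:**
- **Height:** the wrist image fits the cradle at about 0 mm short, give or take 1.5 mm. The fingertips met the notch about 42.5 mm above the tile, against about 42 mm expected if home, and the contact was stiff.
- **Alignment:** the side and top views show it in line and level with the neighbouring cradles.
- **Surroundings:** the bottle, carton and jar look unmoved, and the gripper is clear.

**What disagreed:**
- **Missing spring resistance:** I felt almost none of the 10–24 N expected over the last 11 mm, only stiff contact at the end. Every position check still says it is home.
- **Joint near its limit:** while I tilted the tool, joint 3 read 0.036 rad against a stated lower limit of 0.04. I took that figure as rounded, but couldn't confirm it.

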